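# Lower the reagent carousel on its ratchet hoist

### The arm

A 6-joint arm with a two-finger parallel gripper is mounted at the origin on the work surface. World frame = base frame: x ahead of the robot, y to its left, z up, the work surface at z = 0. Lengths are in m, angles in rad, forces in N, time in s.
With the tool pointing down it reaches from about 0.375 to 0.975 m from the base axis. Payload 3.8 kg.
Tool frame: the origin (TCP) lies at the very end of the fingers, on their centre line; the grasp point (between the pads) lies robot.tcp_to_grasp behind it (robot.tcp_to_grasp is the distance from the TCP to the grasp point, in m); z points along the fingers, y is the line along which they close (so a half turn about z gives the same grasp; the last joint's range is limited). The gripper opens to 88 mm and grips with 3 to 60 N. Pads are 18 mm wide; open, the fingers measure 123 mm over their backs; the gripper's body (75 mm by 187 mm) begins 45 mm behind the grasp point.
Start: joints at [1.143, 0.264, 1.604, -0, 1.274, -0.037], TCP at [0.257, 0.624, 0.239] pointing down, gripper open.
Joint ranges: [-2.63, 2.63], [-0.94, 2.18], [0.31, 2.57], [-1.31, 4.45], [0, 2.66], [-2.55, 2.55]. Speed limits (rad/s): [2.57, 2.57, 3.14, 3.14, 3.14, 3.14].

### API

Orientations are given as a 3x3 rotation matrix whose columns are the frame's x, y, z axes.
In Python, from workcell import robot, eyes, ticket gives the robot as it stands.
- The arm moves only by the tool drive_tool, never from a script. Its argument "steps" is a list of rows, each a list of 3 entries, a list of its own where there are three numbers: the shift along the world's x, y, z in m, then the turn about the world's z in degrees, then the gripper's target within -1 to 1 (shut at 1, half-way at 0, fully open at -1). In form: [[[x, y, z], turn, claw], ...]. A call has 1 to 8 rows; each row is the pose to reach, as a shift and turn from the pose commanded when the call began; what a row does not reach only later rows make up. A row lasts 1/8 s, in which the tool goes at most 62.5 mm and 10.7 degrees, less where a joint would pass 70% of its speed; a pose out of reach is approached as far as the arm can. A call with a gripper value outside its range is refused whole. The fingers move at their own pace and stop on an object; "grip_force" is the grip in N (left out, the last holds). Time passes only in rows, so rows that repeat a pose let the fingers close. It gives the time, the measured TCP pose, the force, the opening and the grip force at its end, in the units of the state.
- robot.observe(): the state, without advancing time (a new reading comes with each control period).
- eyes.get_image(name): name is "scene" or "top"; returns the picture (420x560x3 uint8, red, green, blue); there is no depth.
- eyes.camera_info(name): a dict with "fx", "fy", "cx", "cy" (pixels), "T" (4x4, takes a point from camera to world coordinates). Camera axes: x right, y down, z forward; pixel columns grow to the right and rows downward; lengths in m; the calibration is good to about 2 mm. A picture is of the moment at which its call begins. camera_info takes no time and is no camera call.
- ticket.sign_off(): hands the job in; it is judged then, once.
Trained networks look in the newest picture that a camera, given by its name, has taken for a name from the list of things; names that differ only in an ending like _2 or _b are one class to them, and where a whole thing is asked for, a point or a joint stands for the part that bears it (a point fixed in the world has none). Each returns a list of dicts, best first, with "score" (0 to 1); they miss things now and then, are a little off and sometimes report something else, mostly with a low value. They report only what shows in the picture. A call takes as long as a camera call.
- eyes.silhouettes(name, camera): "region" (420x560 bool, what is visible of it) and "rect" ([left, top, width, height] in pixels, round what is visible of it).
The state is a dict: "clock": time; "joints": joint angles; "joint_velocities": joint speeds; "effort": joint torques, N m; "tcp_pos": TCP position; "orientation": TCP orientation; "ft_force": force on the tool from outside, world axes, zero at the start; "wrist_torque": the same for the moment, N m; "grip_width": finger opening in m; "grip_force": force on a finger pad.
Only numpy, scipy, OpenCV 4.12 (cv2) and the standard library are available. Lean on these libraries where they do the work, as an engineer would, in place of code of your own. Each camera call takes 0.05 s, during which the arm holds its last target. There are 200 camera calls.

### The job

Lower the black reagent carousel onto its rest with the hand-cranked hoist: take the pink knob at the end of the crank, lift it to raise the pawl out of the ratchet, and let the crank turn back slowly under the load, never letting it run, until the carousel has come down gently and stands with its weight on the rest. Do not press it on beyond that; then let go so that the pawl drops back, and leave the other things on the deck where they are.

Things in the scene. Friction and masses are not known exactly. Their poses are not given: they have to be found in the camera images.
- hoist: hoist frame, fixed: grey base plate (200 mm in x, y from -490 to +130, 14 mm thick), white gearbox with a dark 188 mm ratchet ring on top, at y -440 a white mast 224 mm high. Origin on the table below the vertical crank axis; z up. The carousel rides between gearbox and mast, centred at y -265
- crank_axis (a point): point on the vertical crank axis at the height of the middle of the knob (117 mm above the table)
- knob_grip (a point): middle of the pink knob: upright, round, 28 mm diameter, 34 mm high (17 mm above and below this point), 80 mm out from the crank axis on the end of the flat crank arm. It swivels freely about its own upright axis: the gripper need not turn as the crank goes round. The arm's end lies 4 mm below the knob's underside while the pawl is down
- crank (a joint): crank angle (rad): 0 as found (70 degrees from the hoist's x towards its y), grows counter-clockwise from above = carousel going down, 25 mm per rad. The load always urges it that way: 4 to 7 N to be held at the knob, along the arc. Winding up (clockwise) clicks over the teeth. Only the pawl or a hand holds the crank back; it has hardly any friction
- pawl (a joint): lift of the knob with its pawl pin (m): 0 = down in the ratchet, clear of all teeth above 0.0086, top stop at 0.016. A spring presses it down with 3.4 N (down) to 6.6 N (top); load on the tooth adds friction. 8 sawteeth, 45 degrees apart, 10 mm high. Let go, the pawl falls back onto a tooth's slope or to its foot
- carriage: carriage with the black reagent carousel (176 mm diameter, 44 mm high, small white bottles on its rim); slides up and down on the mast. Origin: centre of the underside of its round rubber foot, 85 mm above the table as found. Weight 14 to 22 N. It must not go faster than 50 mm/s (crank 2 rad/s)
- bottle: bystander: closed bottle with blue cap, 52 mm diameter, 95 mm high, origin under its centre
- rack: bystander: grey rack with four capped tubes, 50 x 100 mm, 84 mm high, origin under its centre
- beaker: bystander: white beaker, 60 mm diameter, 70 mm high, origin under its centre
- foot (a point): same point under the foot. Below it the rest, a grey 60 mm disc on a post, at a height that differs and is not measured: 42 to 57 mm below the foot as found (crank 1.68 to 2.28 rad). On landing the load vanishes from the knob; from there each 1 N on the knob presses the carriage on the rest with 3.2 N more; keep the sum below 60 N

How it is judged:
On the way, in this order (a step that is already met when the one before it is completed fails the run):
1. the pawl is lifted clear of the teeth with the carousel still up (value of joint pawl above 0.0086 m and value of joint crank below 0.3 rad), for 0.1 s.
2. the carousel stands with its weight on the rest (contact force between carriage and anything else above 10 N and value of joint crank above 1 rad), for 0.2 s.
At the end, for the whole second after the job is handed in: the carousel's carriage is down at rest, bearing on its rest with more than 10 N, the pawl has dropped back onto the ratchet ring (knob lifted less than 9.5 mm) and the robot has let go (all of step 2 and linear speed of carriage below 0.005 m/s and value of joint pawl below 0.0095 m); the robot touches nothing.
It fails at once if the load runs: the carriage moves faster than 50 mm/s (linear speed of carriage above 0.05 m/s).
It fails at once if the carriage is pressed or dropped on its rest (or struck) with more than 60 N (contact force between carriage and anything else above 60 N).
It fails at once if the robot pushes on the carriage (contact force between any of the fingers, the arm and carriage above 1 N).
It fails at once if the bottle, rack or beaker is displaced by more than 20 mm or tipped (distance of any of bottle, rack, beaker from where it was at the start of the episode above 0.02 m or angle between any of bottle, rack, beaker's own z axis and vertical above 0.3 rad).
It also fails if it takes over 58 s, if anything falls off the work surface, if the arm or the gripper's body presses on something with over 40 N, if the wrist force passes 120 N, or if a joint passes its speed limit or range.

## Working session

There is one attempt and no reset: what is moved stays moved. The work goes in short steps, Python scripts to look and compute and a tool call to move; the robot and the scene stay as the last step left them, time stands still between calls to the robot, and variables do not carry over. Pictures are saved under pics/ and viewed, at most 10 in all, crops included, and the job is handed in when it is done.

Besides the shell and the picture viewer there is one more tool, called after "Emit:" as name(argument=value, ...), one argument or row to a line, values as JSON. drive_tool: Moves the arm, as the interface text tells. Its arguments: {"type":"object","properties":{"steps":{"type":"array"},"grip_force":{"type":"number"}},"required":["steps"]}

```bash
mkdir -p pics
cat > h.py <<'E'
import numpy as np, cv2
from workcell import robot, eyes, ticket
def save(n,f):
    im=eyes.get_image(n); cv2.imwrite('pics/'+f,im[:,:,::-1]); return im
def ray(n,u,v,z):
    c=eyes.camera_info(n);T=np.array(c['T']);d=T[:3,:3]@np.array([(u-c['cx'])/c['fx'],(v-c['cy'])/c['fy'],1])
    return T[:3,3]+d*(z-T[2,3])/d[2]
def proj(n,p):
    c=eyes.camera_info(n);T=np.array(c['T']);q=T[:3,:3].T@(np.array(p)-T[:3,3])
    return [q[0]/q[2]*c['fx']+c['cx'],q[1]/q[2]*c['fy']+c['cy']]
E
python3 - <<'E'
from h import *
a=save('top','t1.png');b=save('scene','s1.png')
for n in ('top','scene'):
    for k in ('knob_grip','carriage','bottle','rack','beaker'):
        for r in eyes.silhouettes(k,n)[:1]:
            ys,xs=np.nonzero(r['region']); print(n,k,r['score'],r['rect'],xs.mean(),ys.mean(),ray(n,xs.mean(),ys.mean(),.117).round(3))
s=robot.observe();print(s,robot.tcp_to_grasp)
for n in('top','scene'):print(np.array(eyes.camera_info(n)['T']).round(2))
E
```

```text
top knob_grip 0.74 [266.5, 215.1, 13.3, 14.5] 272.38926174496646 222.8724832214765 [0.563 0.108 0.117]
top carriage 0.95 [399.5, 200.2, 127.5, 81.2] 454.2352941176471 241.6045826075305 [ 0.52  -0.254  0.117]
top bottle 0.93 [194.1, 241.0, 28.4, 20.9] 208.11371841155236 251.07942238267148 [0.507 0.237 0.117]
top rack 0.75 [328.3, 166.2, 52.8, 32.2] 352.891452991453 180.65384615384616 [ 0.649 -0.058  0.117]
top beaker 0.64 [273.4, 155.7, 26.5, 27.5] 284.9788961038961 169.3603896103896 [0.675 0.082 0.117]
scene knob_grip 0.57 [280.9, 180.3, 15.9, 18.2] 288.93277310924367 188.41176470588235 [0.563 0.109 0.117]
scene bottle 0.71 [316.1, 157.0, 24.3, 39.1] 327.6998491704374 178.9441930618401 [0.584 0.193 0.117]
scene rack 0.95 [210.8, 259.9, 60.2, 64.4] 242.4401664932362 293.2689906347555 [ 0.73  -0.093  0.117]
scene beaker 0.92 [301.7, 243.3, 25.8, 39.5] 313.04180790960453 259.0870056497175 [0.737 0.047 0.117]
{'clock': 0.6, 'joints': array([ 1.14309762e+00,  2.63884955e-01,  1.60394278e+00,  4.41293331e-05,
        1.27370537e+00, -3.69271501e-02]), 'joint_velocities': array([-0.00053597
[... 159 characters left out ...]
,
        1.86940975e-02, -4.49739548e-05]), 'tcp_pos': array([0.25712363, 0.62413396, 0.23874683]), 'orientation': array([[-9.24610525e-01,  3.80913870e-01, -1.36923923e-05],
       [ 3.80913868e-01,  9.24610524e-01,  7.16940365e-05],
       [ 3.99693829e-05,  6.10734386e-05, -9.99999997e-01]]), 'ft_force': array([-0.33387474, -0.38464382,  0.03308524]), 'wrist_torque': array([-0.03355192, -0.00086898,  0.00035113]), 'grip_force': 0.0, 'grip_width': 0.08827070548838292} 0.0187
[[-0.01 -0.98  0.22  0.39]
 [-1.    0.01  0.    0.09]
 [-0.01 -0.22 -0.98  1.03]
 [ 0.    0.    0.    1.  ]]
[[ 0.54  0.62 -0.57  1.08]
 [ 0.84 -0.4   0.36 -0.23]
 [-0.   -0.68 -0.74  0.74]
 [ 0.    0.    0.    1.  ]]
```

View pics/t1.png

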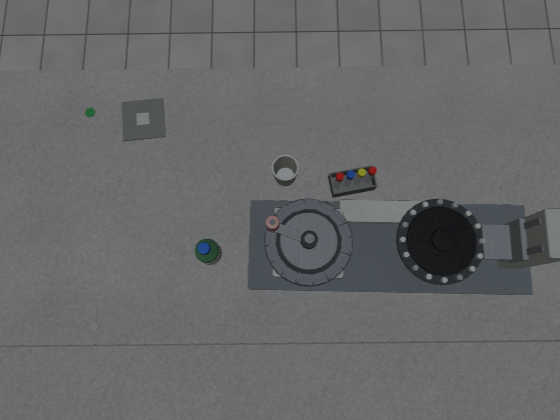

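View pics/s1.png

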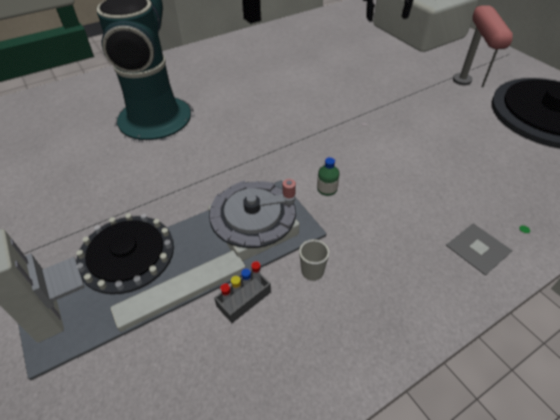

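The top view shows the knob at (272,223), the hub at (309,240) and the plate edges at v≈200 and 292. The scene view puts the knob at (289,188). Both views give a knob position of (0.563, 0.108) at z 0.117. The bottle and beaker are more than 0.1 m from the knob's path. Next I need the crank axis.

Run:
```python
from h import *
im=cv2.imread('pics/t1.png')
r=eyes.silhouettes('hoist','top')[0]; print(r['rect'],r['score'])
a=ray('top',250,200.5,.014);b=ray('top',526,206,.014);d=a-b;yaw=np.degrees(np.arctan2(-d[0],d[1]));print('edge yaw',yaw,a,b)
a=ray('top',249,290,.014);b=ray('top',530,293.5,.014);d=a-b;print('edge2 yaw',np.degrees(np.arctan2(-d[0],d[1])),a,b)
for z in(.08,.09,.1,.11,.12):print(z,ray('top',309,240,z).round(4),ray('scene',252,203,z).round(4))
k=np.array([.563,.1085])
for y in(-2,0,2):
  t=np.radians(70+y);print(y,k-.08*np.array([np.cos(t),np.sin(t)]))
# carousel centre
print(ray('top',441,241,.129))
```

```text
[249.6, 199.0, 310.4, 96.4] 0.7
edge yaw -1.900380693444916 [0.63437378 0.16158527 0.014     ] [ 0.61368521 -0.46193858  0.014     ]
edge2 yaw -1.3676835326265433 [0.43414586 0.16297892 0.014     ] [ 0.41960961 -0.44586641  0.014     ]
0.08 [0.5325 0.0334 0.08  ] [0.5268 0.0387 0.08  ]
0.09 [0.531 0.034 0.09 ] [0.5353 0.0345 0.09  ]
0.1 [0.5295 0.0345 0.1   ] [0.5437 0.0304 0.1   ]
0.11 [0.528  0.0351 0.11  ] [0.5521 0.0262 0.11  ]
0.12 [0.5266 0.0356 0.12  ] [0.5605 0.0221 0.12  ]
-2 [0.53303147 0.03432529]
0 [0.53563839 0.03332459]
2 [0.53827864 0.03241548]
[ 0.52006512 -0.22388405  0.129     ]
```

Emit:
drive_tool(
  steps=[
    [[0.038,-0.0645,0],-4,-0.2],
    [[0.076,-0.129,0],-8,-0.2],
    [[0.114,-0.1935,0],-12,-0.2],
    [[0.152,-0.258,0],-16,-0.2],
    [[0.19,-0.322,0],-20,-0.2],
    [[0.228,-0.387,0],-24,-0.2],
    [[0.266,-0.45,0],-28,-0.2],
    [[0.305,-0.516,-0.02],-33,-0.2],
  ],
  grip_force=45,
)

```text
clock: 1.65
tcp_pos: [0.5126, 0.1924, 0.2322]
orientation: [[-0.566, 0.825, 0.003], [0.825, 0.566, 0.001], [-0.001, 0.003, -1.0]]
ft_force: [0.3, -0.1, 1.0]
grip_width: 0.0528
grip_force: 0.0
```

Emit:
drive_tool(
  steps=[
    [[0,0,0],0,-0.2],
    [[0,0,0],0,-0.2],
  ],
)

```text
clock: 1.9
tcp_pos: [0.5111, 0.194, 0.2311]
orientation: [[-0.567, 0.823, -0.0], [0.823, 0.567, 0.001], [0.001, 0.0, -1.0]]
ft_force: [0.3, 0.2, 0.3]
grip_width: 0.053
grip_force: 0.0
```

Emit:
drive_tool(
  steps=[
    [[0.026,-0.043,0],0,-0.2],
    [[0.0515,-0.086,-0.03],0,-0.2],
    [[0.0515,-0.086,-0.08],0,-0.2],
    [[0.0515,-0.086,-0.08],0,-0.2],
  ],
)

```text
clock: 2.4
tcp_pos: [0.5587, 0.1088, 0.1469]
orientation: [[-0.569, 0.822, -0.009], [0.822, 0.569, -0.001], [0.005, -0.008, -1.0]]
ft_force: [-0.5, 0.1, 0.4]
grip_width: 0.0528
grip_force: 0.0
```

Run:
```python
from h import *
a=save('top','t2.png');b=save('scene','s2.png')
s=robot.observe();print(s['tcp_pos'],s['clock'])
c1=cv2.resize(a[160:300,200:380],None,fx=3,fy=3,interpolation=2)
c2=cv2.resize(b[120:260,200:380],None,fx=3,fy=3,interpolation=2)
c=np.hstack([c1,c2]);c=cv2.resize(c,(800,int(c.shape[0]*800/c.shape[1])))
cv2.imwrite('pics/c2.png',c[:,:,::-1])
```

```text
[0.56227882 0.10962075 0.15166096] 2.5
```

View pics/c2.png

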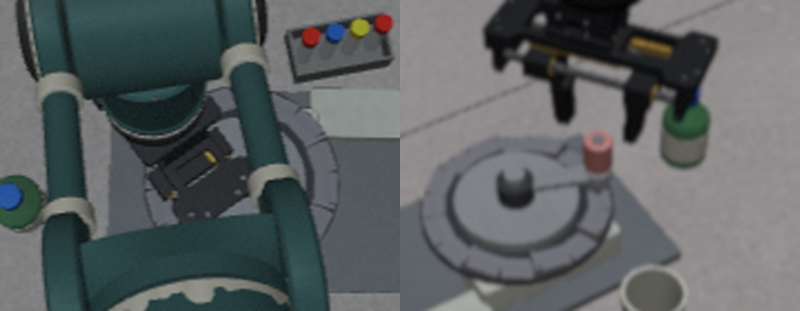

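The crop shows the open fingertips at (565,115) and (635,135), on either side of the knob and just above it (knob top at about (598,138)). I'll go down and close.

Emit:
drive_tool(
  steps=[
    [[0,-0.001,-0.025],0,-0.2],
    [[0,-0.001,-0.05],0,-0.2],
    [[0,-0.001,-0.05],0,-0.2],
    [[0,-0.001,-0.05],0,-0.2],
    [[0,-0.001,-0.05],0,1],
    [[0,-0.001,-0.05],0,1],
    [[0,-0.001,-0.05],0,1],
    [[0,-0.001,-0.05],0,1],
  ],
)

```text
clock: 3.5
tcp_pos: [0.5626, 0.1067, 0.1017]
orientation: [[-0.568, 0.823, -0.0], [0.823, 0.568, -0.0], [-0.0, -0.001, -1.0]]
ft_force: [-2.7, -2.0, 5.3]
grip_width: 0.0269
grip_force: 45.0
```

Run:
```python
from h import *
s=robot.observe();print(s['tcp_pos'],s['clock'],s['ft_force'],s['grip_width'],s['grip_force'])
```

```text
[0.5625638  0.10669452 0.10171488] 3.5 [-2.65109219 -1.97120773  5.33155864] 0.026939699168802674 45.00168688595295
```

Emit:
drive_tool(
  steps=[
    [[0.001,-0.0005,0],0,1],
    [[0.0015,-0.0007,0.003],0,1],
    [[0.0015,-0.0007,0.006],0,1],
    [[0.0015,-0.0007,0.009],0,1],
    [[0.0015,-0.0007,0.0125],0,1],
    [[0.0015,-0.0007,0.0125],0,1],
    [[0.0015,-0.0007,0.0125],0,1],
  ],
  grip_force=55,
)

```text
clock: 4.38
tcp_pos: [0.5629, 0.1063, 0.1129]
orientation: [[-0.568, 0.823, -0.003], [0.823, 0.568, -0.0], [0.001, -0.002, -1.0]]
ft_force: [-5.2, 2.2, -6.6]
grip_width: 0.0269
grip_force: 55.0
```

Run:
```python
from h import *
s=robot.observe();print(s['tcp_pos'],s['clock'],s['ft_force'],s['wrist_torque'])
b=save('scene','s3.png');c2=cv2.resize(b[140:240,200:330],(780,600),interpolation=2);cv2.imwrite('pics/c3.png',c2[:,:,::-1])
```

```text
[0.56291411 0.10630673 0.11285193] 4.375 [-5.18406794  2.19130147 -6.57167993] [ 0.29171335  0.72450214 -0.01113825]
```

View pics/c3.png

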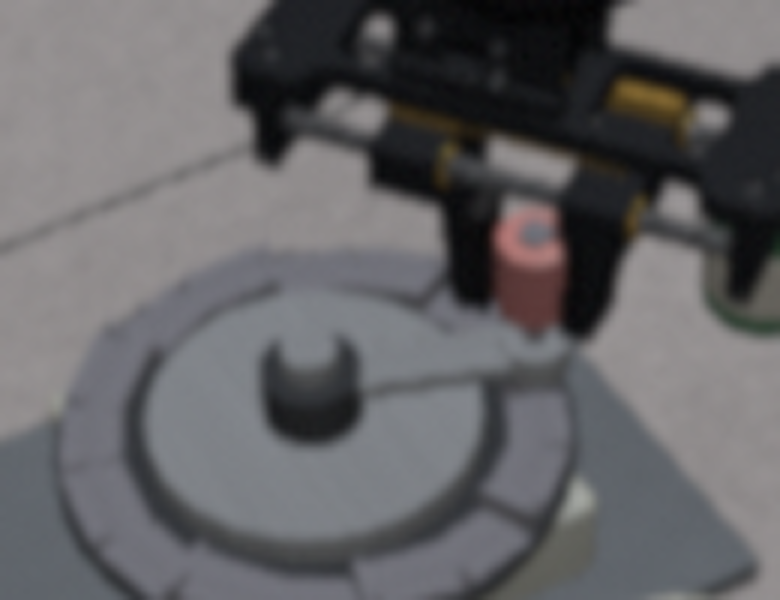

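The crop shows the knob at (530,270), held between the fingers with its arm raised. The 5.6 N on the tool is along the arc, so the hand is carrying the load. I'll compute the arc.

```bash
cat > arc.py <<'E'
import numpy as np,sys
from workcell import robot
A=np.array([.532,.033]);s=robot.observe();p=s['tcp_pos'][:2]-A
th=np.arctan2(p[1],p[0]);u=np.array([np.cos(th),np.sin(th)]);t=np.array([-u[1],u[0]])
f=s['ft_force']
print('th',np.degrees(th),'crank~',th-np.radians(68.2),'r',np.hypot(*p),'z',s['tcp_pos'][2],'rad F',f[:2]@u,'tan F',f[:2]@t,'Fz',f[2],s['clock'])
R=float(sys.argv[2]) if len(sys.argv)>2 else .08
st=float(sys.argv[1])
for i in range(1,9):
    q=th+i*st; print((R*np.array([np.cos(q)-np.cos(th),np.sin(q)-np.sin(th)])).round(4).tolist(),end=' ')
E
python3 arc.py .06
```

```text
th 67.11847386071436 crank~ -0.018876192076917375 r 0.07957035060556546 z 0.11287543944183127 rad F 0.21982139572569892 tan F 4.950906073010356 Fz -6.761532420540229 4.425
[-0.0045, 0.0017] [-0.009, 0.0032] [-0.0137, 0.0044] [-0.0184, 0.0053] [-0.0232, 0.0059] [-0.028, 0.0062] [-0.0328, 0.0063] [-0.0376, 0.006]
```

Emit:
drive_tool(
  steps=[
    [[0,0,0.001],0,1],
    [[-0.002,0.001,0.0015],0,1],
    [[-0.0055,0.002,0.0015],0,1],
    [[-0.009,0.0032,0.0015],0,1],
    [[-0.0137,0.0044,0.0015],0,1],
    [[-0.0184,0.0053,0.0015],0,1],
    [[-0.0232,0.0059,0.0015],0,1],
    [[-0.0255,0.006,0.0015],0,1],
  ],
)

```text
clock: 5.42
tcp_pos: [0.5381, 0.1121, 0.115]
orientation: [[-0.568, 0.823, -0.0], [0.823, 0.568, -0.001], [-0.0, -0.001, -1.0]]
ft_force: [-4.8, -1.2, -6.7]
grip_width: 0.0267
grip_force: 55.0
```

```bash
python3 arc.py .07
```

```text
th 85.6116435677514 crank~ 0.3038905084409542 r 0.0792952868821738 z 0.11498414688904368 rad F -1.549268567579438 tan F 4.71263356873508 Fz -6.656105644156161 5.425
[-0.0056, 0.0002] [-0.0112, 0.0001] [-0.0168, -0.0005] [-0.0223, -0.0014] [-0.0277, -0.0027] [-0.0331, -0.0044] [-0.0383, -0.0065] [-0.0433, -0.0089]
```

Emit:
drive_tool(
  steps=[
    [[-0.004,0,-0.0005],0,1],
    [[-0.0095,0,-0.0005],0,1],
    [[-0.015,-0.0006,-0.0005],0,1],
    [[-0.0205,-0.0015,-0.0005],0,1],
    [[-0.026,-0.0027,-0.0005],0,1],
    [[-0.0315,-0.0043,-0.0005],0,1],
    [[-0.0368,-0.0064,-0.0005],0,1],
    [[-0.042,-0.0088,-0.0005],0,1],
  ],
)

```text
clock: 6.42
tcp_pos: [0.4964, 0.1033, 0.1146]
orientation: [[-0.568, 0.823, 0.0], [0.823, 0.568, -0.0], [-0.0, 0.0, -1.0]]
ft_force: [-3.9, -2.7, -7.0]
grip_width: 0.0265
grip_force: 55.0
```

```bash
python3 arc.py .07
```

```text
th 116.88764440656959 crank~ 0.84975969993484 r 0.07877930993219377 z 0.11458998758565883 rad F -0.6160163673149868 tan F 4.685879219511483 Fz -6.974849200565848 6.425
[-0.0049, -0.0027] [-0.0096, -0.0057] [-0.0141, -0.0091] [-0.0183, -0.0128] [-0.0223, -0.0167] [-0.0259, -0.021] [-0.0293, -0.0254] [-0.0324, -0.0301]
```

Emit:
drive_tool(
  steps=[
    [[-0.0049,-0.0027,0],0,1],
    [[-0.0096,-0.0057,0],0,1],
    [[-0.0141,-0.0091,0],0,1],
    [[-0.0183,-0.0128,0],0,1],
    [[-0.0223,-0.0167,0],0,1],
    [[-0.0259,-0.021,0],0,1],
    [[-0.0293,-0.0254,0],0,1],
    [[-0.031,-0.0278,0],0,1],
  ],
)

```text
clock: 7.42
tcp_pos: [0.4656, 0.0752, 0.1146]
orientation: [[-0.568, 0.823, 0.0], [0.823, 0.568, -0.0], [-0.001, 0.0, -1.0]]
ft_force: [-3.6, -3.2, -7.0]
grip_width: 0.0267
grip_force: 55.0
```

```bash
python3 arc.py .03 .079
```

```text
th 147.56003839631438 crank~ 1.3850939645248066 r 0.07865594422509822 z 0.11463709423967443 rad F 1.3377117698896086 tan F 4.683626598709564 Fz -6.972641952379739 7.425
[-0.0012, -0.002] [-0.0024, -0.0041] [-0.0035, -0.0062] [-0.0046, -0.0083] [-0.0056, -0.0104] [-0.0065, -0.0126] [-0.0074, -0.0148] [-0.0082, -0.0171]
```

Emit:
drive_tool(
  steps=[
    [[-0.0012,-0.002,0],0,1],
    [[-0.0024,-0.0041,0],0,1],
    [[-0.0035,-0.0062,0],0,1],
    [[-0.0046,-0.0083,0],0,1],
    [[-0.0056,-0.0104,0],0,1],
    [[-0.0065,-0.0126,0],0,1],
    [[-0.0074,-0.0148,0],0,1],
    [[-0.0082,-0.0171,0],0,1],
  ],
)

```text
clock: 8.43
tcp_pos: [0.4575, 0.0584, 0.1146]
orientation: [[-0.568, 0.823, 0.0], [0.823, 0.568, -0.0], [-0.0, 0.0, -1.0]]
ft_force: [-2.9, -3.4, -7.3]
grip_width: 0.0263
grip_force: 55.0
```

```bash
python3 arc.py .015 .079
```

```text
th 161.1689549766437 crank~ 1.6226143664808004 r 0.07873373790345978 z 0.11458423039992133 rad F 1.7046019244464905 tan F 4.131675595361075 Fz -7.325103131719187 8.425
[-0.0004, -0.0011] [-0.0007, -0.0023] [-0.0011, -0.0034] [-0.0014, -0.0045] [-0.0017, -0.0057] [-0.002, -0.0068] [-0.0023, -0.008] [-0.0025, -0.0091]
```

Emit:
drive_tool(
  steps=[
    [[-0.0004,-0.0007,0],0,1],
    [[-0.0007,-0.0014,0],0,1],
  ],
)

```text
clock: 8.68
tcp_pos: [0.457, 0.0571, 0.1147]
orientation: [[-0.568, 0.823, 0.001], [0.823, 0.568, -0.0], [-0.0, 0.0, -1.0]]
ft_force: [-1.5, -5.1, -6.9]
grip_width: 0.0269
grip_force: 55.0
```

Emit:
drive_tool(
  steps=[
    [[-0.0002,-0.0007,0],0,1],
    [[-0.0004,-0.0014,0],0,1],
  ],
)

```text
clock: 8.93
tcp_pos: [0.4566, 0.0557, 0.1146]
orientation: [[-0.568, 0.823, 0.0], [0.823, 0.568, -0.0], [-0.0, 0.0, -1.0]]
ft_force: [-1.4, -4.9, -6.9]
grip_width: 0.0268
grip_force: 55.0
```

Emit:
drive_tool(
  steps=[
    [[-0.0002,-0.0008,0],0,1],
    [[-0.0004,-0.0016,0],0,1],
  ],
)

```text
clock: 9.18
tcp_pos: [0.4561, 0.0541, 0.1146]
orientation: [[-0.568, 0.823, 0.0], [0.823, 0.568, 0.0], [-0.0, 0.0, -1.0]]
ft_force: [-2.1, -4.8, -6.7]
grip_width: 0.0267
grip_force: 55.0
```

Emit:
drive_tool(
  steps=[
    [[-0.0002,-0.0008,0],0,1],
    [[-0.0004,-0.0016,0],0,1],
  ],
)

```text
clock: 9.43
tcp_pos: [0.4557, 0.0525, 0.1146]
orientation: [[-0.568, 0.823, 0.0], [0.823, 0.568, -0.0], [-0.0, 0.0, -1.0]]
ft_force: [-1.7, -4.2, -6.5]
grip_width: 0.0266
grip_force: 55.0
```

Emit:
drive_tool(
  steps=[
    [[-0.0002,-0.0008,0],0,1],
    [[-0.0004,-0.0016,0],0,1],
  ],
)

```text
clock: 9.68
tcp_pos: [0.4552, 0.0509, 0.1146]
orientation: [[-0.568, 0.823, 0.0], [0.823, 0.568, -0.0], [-0.0, 0.0, -1.0]]
ft_force: [-1.2, -3.6, -7.0]
grip_width: 0.0265
grip_force: 55.0
```

Emit:
drive_tool(
  steps=[
    [[-0.0002,-0.0007,0],0,1],
    [[-0.0003,-0.0014,0],0,1],
    [[-0.0003,-0.0014,0],0,1],
  ],
)

```text
clock: 10.05
tcp_pos: [0.4549, 0.0495, 0.1146]
orientation: [[-0.568, 0.823, 0.0], [0.823, 0.568, -0.0], [-0.0, 0.0, -1.0]]
ft_force: [-1.2, -4.0, -6.3]
grip_width: 0.0271
grip_force: 55.0
```

Emit:
drive_tool(
  steps=[
    [[-0.0002,-0.0008,0],0,1],
    [[-0.0003,-0.0016,0],0,1],
  ],
)

```text
clock: 10.3
tcp_pos: [0.4546, 0.048, 0.1145]
orientation: [[-0.568, 0.823, 0.0], [0.823, 0.568, 0.0], [-0.0, 0.0, -1.0]]
ft_force: [-1.5, -4.3, -6.3]
grip_width: 0.0266
grip_force: 55.0
```

Emit:
drive_tool(
  steps=[
    [[-0.0001,-0.0008,0],0,1],
    [[-0.0003,-0.0016,0],0,1],
  ],
)

```text
clock: 10.55
tcp_pos: [0.4543, 0.0463, 0.1146]
orientation: [[-0.568, 0.823, 0.0], [0.823, 0.568, 0.0], [-0.0, 0.0, -1.0]]
ft_force: [-0.9, -4.6, -6.2]
grip_width: 0.027
grip_force: 55.0
```

Emit:
drive_tool(
  steps=[
    [[-0.0001,-0.0008,0],0,1],
    [[-0.0003,-0.0016,0],0,1],
  ],
)

```text
clock: 10.8
tcp_pos: [0.454, 0.0447, 0.1146]
orientation: [[-0.568, 0.823, 0.0], [0.823, 0.568, -0.0], [-0.0, 0.0, -1.0]]
ft_force: [-0.3, -4.9, -6.9]
grip_width: 0.027
grip_force: 55.0
```

Emit:
drive_tool(
  steps=[
    [[-0.0001,-0.0008,0],0,1],
    [[-0.0002,-0.0016,0],0,1],
  ],
)

```text
clock: 11.05
tcp_pos: [0.4538, 0.0432, 0.1146]
orientation: [[-0.568, 0.823, 0.0], [0.823, 0.568, 0.0], [-0.0, 0.0, -1.0]]
ft_force: [-1.0, -5.1, -6.7]
grip_width: 0.0269
grip_force: 55.0
```

Emit:
drive_tool(
  steps=[
    [[-0.0001,-0.0008,0],0,1],
    [[-0.0002,-0.0016,0],0,1],
  ],
)

```text
clock: 11.3
tcp_pos: [0.4536, 0.0415, 0.1146]
orientation: [[-0.568, 0.823, 0.0], [0.823, 0.568, -0.0], [-0.0, 0.0, -1.0]]
ft_force: [-1.8, -5.2, -8.0]
grip_width: 0.0264
grip_force: 55.0
```

Emit:
drive_tool(
  steps=[
    [[0,-0.0008,0],0,1],
    [[-0.0001,-0.0016,0],0,1],
  ],
)

```text
clock: 11.55
tcp_pos: [0.4534, 0.0399, 0.1145]
orientation: [[-0.568, 0.823, -0.0], [0.823, 0.568, -0.0], [0.0, -0.0, -1.0]]
ft_force: [-1.8, -5.4, -6.4]
grip_width: 0.0264
grip_force: 55.0
```

Emit:
drive_tool(
  steps=[
    [[0,-0.0008,0],0,1],
    [[-0.0001,-0.0016,0],0,1],
  ],
)

```text
clock: 11.8
tcp_pos: [0.4533, 0.0383, 0.1145]
orientation: [[-0.568, 0.823, -0.0], [0.823, 0.568, -0.0], [0.0, -0.0, -1.0]]
ft_force: [-1.6, -4.7, -6.3]
grip_width: 0.0267
grip_force: 55.0
```

Emit:
drive_tool(
  steps=[
    [[0,-0.0008,0],0,1],
    [[-0.0001,-0.0016,0],0,1],
  ],
)

```text
clock: 12.05
tcp_pos: [0.4532, 0.0367, 0.1145]
orientation: [[-0.568, 0.823, -0.0], [0.823, 0.568, -0.0], [0.0, -0.0, -1.0]]
ft_force: [-2.1, -3.7, -6.5]
grip_width: 0.0269
grip_force: 55.0
```

Emit:
drive_tool(
  steps=[
    [[0,-0.0008,0],0,1],
    [[0,-0.0016,0],0,1],
  ],
)

```text
clock: 12.3
tcp_pos: [0.4532, 0.0351, 0.1145]
orientation: [[-0.568, 0.823, -0.0], [0.823, 0.568, -0.0], [0.0, -0.0, -1.0]]
ft_force: [-2.9, -5.1, -6.8]
grip_width: 0.0266
grip_force: 55.0
```

Emit:
drive_tool(
  steps=[
    [[-0.0001,-0.0008,0],0,1],
    [[-0.0002,-0.0016,0],0,1],
  ],
)

```text
clock: 12.55
tcp_pos: [0.4531, 0.0335, 0.1146]
orientation: [[-0.568, 0.823, 0.0], [0.823, 0.568, -0.0], [-0.0, 0.0, -1.0]]
ft_force: [-1.9, -4.5, -7.1]
grip_width: 0.0266
grip_force: 55.0
```

Emit:
drive_tool(
  steps=[
    [[0,-0.0008,0],0,1],
    [[0,-0.0016,0],0,1],
  ],
)

```text
clock: 12.8
tcp_pos: [0.4531, 0.0319, 0.1145]
orientation: [[-0.568, 0.823, 0.0], [0.823, 0.568, -0.0], [-0.0, -0.0, -1.0]]
ft_force: [-1.6, -4.9, -7.1]
grip_width: 0.0266
grip_force: 55.0
```

Emit:
drive_tool(
  steps=[
    [[0,-0.0008,0],0,1],
    [[0,-0.0016,0],0,1],
  ],
)

```text
clock: 13.05
tcp_pos: [0.4531, 0.0303, 0.1146]
orientation: [[-0.568, 0.823, 0.0], [0.823, 0.568, -0.0], [-0.0, -0.0, -1.0]]
ft_force: [-1.7, -3.8, -7.1]
grip_width: 0.0269
grip_force: 55.0
```

Emit:
drive_tool(
  steps=[
    [[0,-0.0008,0],0,1],
    [[0,-0.0016,0],0,1],
  ],
)

```text
clock: 13.3
tcp_pos: [0.4531, 0.0287, 0.1146]
orientation: [[-0.568, 0.823, 0.0], [0.823, 0.568, -0.0], [-0.0, 0.0, -1.0]]
ft_force: [-1.5, -5.3, -5.9]
grip_width: 0.027
grip_force: 55.0
```

Emit:
drive_tool(
  steps=[
    [[0,-0.0008,0],0,1],
    [[0.0001,-0.0016,0],0,1],
  ],
)

```text
clock: 13.55
tcp_pos: [0.4533, 0.0271, 0.1146]
orientation: [[-0.568, 0.823, 0.0], [0.823, 0.568, -0.0], [-0.0, 0.0, -1.0]]
ft_force: [-2.3, -5.2, -6.0]
grip_width: 0.0266
grip_force: 55.0
```

Emit:
drive_tool(
  steps=[
    [[0,-0.0008,0],0,1],
    [[0.0001,-0.0016,0],0,1],
  ],
)

```text
clock: 13.8
tcp_pos: [0.4534, 0.0254, 0.1146]
orientation: [[-0.568, 0.823, 0.0], [0.823, 0.568, -0.0], [-0.0, 0.0, -1.0]]
ft_force: [-2.2, -4.8, -5.8]
grip_width: 0.0266
grip_force: 55.0
```

Emit:
drive_tool(
  steps=[
    [[0,-0.0008,0],0,1],
    [[0.0001,-0.0016,0],0,1],
  ],
)

```text
clock: 14.05
tcp_pos: [0.4535, 0.0238, 0.1146]
orientation: [[-0.568, 0.823, 0.0], [0.823, 0.568, -0.0], [-0.0, 0.0, -1.0]]
ft_force: [-1.2, -4.9, -6.6]
grip_width: 0.0267
grip_force: 55.0
```

Emit:
drive_tool(
  steps=[
    [[0,-0.0008,0],0,1],
    [[0.0001,-0.0016,0],0,1],
  ],
)

```text
clock: 14.3
tcp_pos: [0.4536, 0.0233, 0.1146]
orientation: [[-0.567, 0.823, 0.0], [0.823, 0.567, 0.002], [0.001, 0.001, -1.0]]
ft_force: [-1.3, 1.3, -7.0]
grip_width: 0.0267
grip_force: 55.0
```

Landed: the force along the arc went from -4.9 to +1.3 N. I'll hold with the press eased, then lower slightly and let go.

Emit:
drive_tool(
  steps=[
    [[0,0.0004,0],0,1],
    [[0,0.0004,0],0,1],
    [[0,0.0004,0],0,1],
    [[0,0.0004,0],0,1],
  ],
)

```text
clock: 14.8
tcp_pos: [0.4535, 0.0232, 0.1146]
orientation: [[-0.568, 0.823, 0.0], [0.823, 0.568, 0.001], [0.0, 0.001, -1.0]]
ft_force: [-1.4, 2.6, -7.1]
grip_width: 0.0268
grip_force: 55.0
```

Emit:
drive_tool(
  steps=[
    [[0,0.0003,-0.001],0,1],
    [[0,0.0003,-0.003],0,1],
    [[0,0.0003,-0.003],0,1],
    [[0,0.0003,-0.003],0,1],
  ],
)

```text
clock: 15.3
tcp_pos: [0.4536, 0.0232, 0.1116]
orientation: [[-0.568, 0.823, 0.0], [0.823, 0.568, 0.0], [0.0, 0.0, -1.0]]
ft_force: [-1.7, 2.5, -5.6]
grip_width: 0.0267
grip_force: 55.0
```

Emit:
drive_tool(
  steps=[
    [[0,0,0],0,0.2],
    [[0,0,0],0,-0.2],
    [[0,0,0],0,-0.2],
    [[0,0,0],0,-0.2],
    [[0,0,0.01],0,-0.2],
    [[0,0,0.03],0,-0.2],
    [[0,0,0.06],0,-0.2],
    [[0,0,0.1],0,-0.2],
  ],
)

```text
clock: 16.3
tcp_pos: [0.4528, 0.0231, 0.2123]
orientation: [[-0.568, 0.823, -0.002], [0.823, 0.568, -0.0], [0.001, -0.001, -1.0]]
ft_force: [0.9, 0.8, -0.6]
grip_width: 0.0531
grip_force: 0.0
```

Emit:
drive_tool(
  steps=[
    [[-0.01,0.04,0.03],0,-0.2],
    [[-0.02,0.08,0.05],0,-0.2],
    [[-0.02,0.14,0.05],0,-0.2],
    [[-0.02,0.19,0.05],0,-0.2],
    [[-0.02,0.24,0.05],0,-0.2],
    [[-0.02,0.24,0.05],0,-0.2],
    [[-0.02,0.24,0.05],0,-0.2],
  ],
)

```text
clock: 17.18
tcp_pos: [0.4333, 0.2628, 0.2618]
orientation: [[-0.569, 0.823, 0.0], [0.823, 0.569, -0.001], [-0.001, -0.0, -1.0]]
ft_force: [-0.4, -0.2, -0.8]
grip_width: 0.0528
grip_force: 0.0
```

Run:
```python
from h import *
s=robot.observe();print(s['tcp_pos'],s['clock'],s['ft_force'],s['grip_width'])
b=save('scene','s4.png')
for z in(.117,.126):print(proj('scene',[.4536,.0232,z]))
```

```text
[0.43331181 0.26282483 0.26179046] 17.175 [-0.40285656 -0.23350697 -0.8441551 ] 0.05280907843895629
[np.float64(227.91159543842608), np.float64(173.2328634000059)]
[np.float64(227.49022717126635), np.float64(170.1436431986006)]
```

View pics/s4.png

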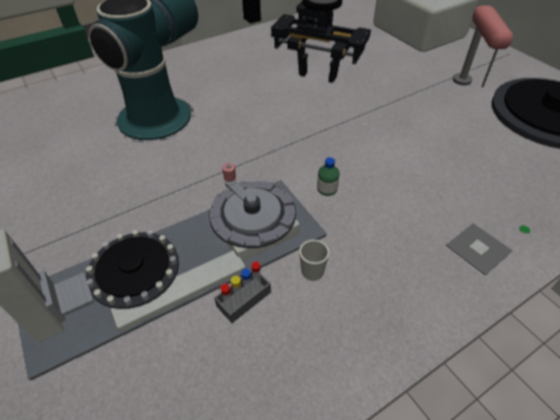

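The knob is at (229,173), back near its lowered height. The carousel is down at (131,266), the other things have not moved, and the gripper is clear.

```bash
python3 -c "
from h import *
print(ticket.sign_off())"
```

```text
the job is handed in; nothing more can be done
None
```

The carousel is down with its weight on the rest, the knob is released with the pawl dropped back, the bystanders look untouched, and the job was handed in at about 17 s; no verdict was returned.

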